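Key the filter cover home on the bench dust extractor and lock it

ROBOT

A 6-joint arm with a two-finger parallel gripper is mounted at the origin on the work surface; the furniture and walls round the work are solid. World frame = base frame: x ahead of the robot, y to its left, z up, the work surface at z = 0. Lengths are in m, angles in degrees, forces in N, time in s.
With the tool pointing down it reaches from about 0.4 to 0.825 m from the base axis. Payload 7 kg.
Tool frame: the origin (TCP) lies between the finger pads; the fingertips stand 19 mm ahead of it and the grasp point (between the pads) is the TCP; z points along the fingers, y is the line along which they close (so a half turn about z gives the same grasp; the last joint's range is limited). The gripper opens to 88 mm and grips with 3 to 60 N. Pads are 19 mm wide; open, the fingers measure 130 mm over their backs; the gripper's body (78 mm by 193 mm) begins 47 mm behind the grasp point.
Start: joints at [91.851, 20.546, 0.682, 0, -70.136, -16.507], TCP at [0.171, 0.653, 0.246] pointing down, gripper open.
Joint ranges: [-176.03, 176.03], [-82.01, 121.73], [-58.28, 71.71], [-173.87, 95.51], [-174.79, -0.11], [-173.66, 173.66]. Speed limits (degrees/s): [136.94, 136.94, 172.46, 180, 180, 180].

INTERFACE

Orientations are given as [roll, pitch, yaw] about the fixed x, y, z axes, in that order (R = Rz(yaw) Ry(pitch) Rx(roll)).
In Python, from plant import r gives the robot as it stands. The module is installed in compiled form; this text tells all that it offers.
- The arm moves only by the shell command python3 -m pendant 'ROWS' [OPENING] [FORCE]. ROWS is JSON, a list of rows, each a list of 6 numbers: the shift along the tool's x, y, z in mm, then the turn, a rotation vector about the tool's x, y, z in rad. In form: [[tx, ty, tz, wx, wy, wz], ...]. A call has 1 to 20 rows; each row is the pose to reach, as a shift and turn from the pose commanded when the call began, along the tool's axes at that moment; what a row does not reach only later rows make up. A row lasts 1/8 s, in which the tool goes at most 62.5 mm and 10.7 degrees, less where a joint would pass 70% of its speed; a pose out of reach is approached as far as the arm can. A call with a gripper value outside its range is refused whole. OPENING is the finger opening in mm, from 0 to 87.6, set as the call begins (- or left out, the last holds). The fingers move at their own pace and stop on an object; FORCE is the grip in N (left out, the last holds). Time passes only in rows, so rows that repeat a pose let the fingers close. It gives the time, the measured TCP pose, the force, the opening and the grip force at its end, in the units of the state.
- r.get_state(): the state, without advancing time (a new reading comes with each control period).
- r.capture(name): name is "scene" or "top"; returns the picture (420x560x3 uint8, red, green, blue); there is no depth.
- r.camera_params(name): a dict with "mtx" (3x3 intrinsics, pixels), "rvec" (rotation vector, rad) and "tvec" (3), from world to camera coordinates, as OpenCV has them. Camera axes: x right, y down, z forward; pixel columns grow to the right and rows downward; lengths in m; the calibration is good to about 2 mm. A picture is of the moment at which its call begins. camera_params takes no time and is no camera call.
- r.close_job(): hands the job in; it is judged then, once.
The state is a dict: "time_s": time; "joints": joint angles; "qd": joint speeds; "joint_torque": joint torques, N m; "tcp_pos": TCP position; "eef_rot": TCP orientation; "contact_force": force on the tool from outside, world axes, zero at the start; "moment": the same for the moment, N m; "gripper_width": finger opening in m; "gripper_force": force on a finger pad.
Only numpy, scipy, OpenCV 4.12 (cv2) and the standard library are available. Lean on these libraries where they do the work, as an engineer would, in place of code of your own. Each camera call takes 0.05 s, during which the arm holds its last target. There are 200 camera calls.

TASK

The filter in the little bench dust extractor has just been changed, but its black round cover was only laid on the port: its key and lugs still ride on top of the rim. Turn the cover by its grip bar until the key drops into its notch, seat it fully home all round, and only then turn the steel keeper fully across it so that it cannot come off. Leave the other things on the bench where they are.

Things in the scene. Friction and masses are not known exactly. Their poses are not given: they have to be found in the camera images.
- filter_unit: bench dust extractor, fixed: grey wedge-shaped box 196 mm wide, 185 deep (plus a battery block on its left), 123 high (handle at the back to 159), its top panel sloping 0.45 rad (26 degrees) down to the front. Origin: centre of the round filter port, in the plane of the rim's upper face, 98 mm above the bench. z: the port's axis, square to the panel, up and to the front; x: up the slope, to the back; y: left along the panel
- key_notch (a point): on the rim at the middle of the key notch, 55 mm from the port's centre in direction +x of the filter_unit. The rim is an aluminium collar, inside radius 50, outside 60, standing 14 mm off the panel. Open notches 6 mm deep cut it: this one 25 mm wide, and two lug notches 17 mm wide at +110 and -110 degrees from it about z
- cover: loose black plastic disc, radius 48.8 mm, about 0.18 kg. Origin: on its axis, level with the undersides of its key and lugs; z outward, x to the key; disc from -5 to +5 mm. Starts with key and lugs on the rim's face (origin at the port's origin), axes z in line. Home: axes parallel to the filter_unit's, origin 6 mm deeper. It turns freely, has 1 mm play in the rim, and sinks by its weight or a light push
- cover_key (a point): on the cover's key, 55 mm from its axis along its +x: 20 mm wide. Two lugs 12 mm wide stand at +110 and -110 degrees from it. All reach to radius 58.75 mm, are 5 mm thick and have 2.5 mm play each side in their notches; only one orientation fits. At the start the key is 0.45 to 1.25 rad clockwise of the key notch seen from outside: turn the cover anticlockwise (positive about z)
- cover_grip (a point): centre of the cover's grip bar, on the cover's axis 19 mm above the cover's origin, same axes as the cover. The bar runs along x: 66 mm long, 13 mm thick in y; its sides run from 7 mm above the cover's origin to its top at 31 mm
- keeper (a joint): steel keeper, a flat turn-button pivoted on the panel beside the port. 0: open, clear of the rim; grows anticlockwise seen from outside (about +z of filter_unit) to a stop at 1.571 rad, tongue pointing at the port's centre and over the rim and the cover's edge. Starts at 0 to 0.35; turns stiffly (0.04 N m), stays where left. It clears a cover that is home and strikes one that is not
- keeper_grip (a point): centre of the keeper's thumb piece, on the pivot's axis, 20 mm above the rim's plane, 45.4 mm up the slope (x) and 70.7 mm right (-y) of the port's centre. The thumb piece is an upright wing 36 mm long, 10 mm thick, 7 to 30 mm above the rim's plane, in line with the tongue. z as filter_unit; x along the tongue, at 0.571 rad from the filter_unit's x when the joint is 0, 2.142 when closed
- keeper_tip (a point): tip of the keeper's flat tongue, 44 mm from its pivot, tongue 16 mm wide and 4 mm thick; its underside passes 1 mm above the rim's plane
- old_filter: bystander: the used filter cartridge, a pleated paper drum with aluminium ends, 92 mm across, 30 mm high; origin at the centre of its underside, z up
- sanding_block: bystander: brown cork-faced sanding block, 56x96x33 mm; origin at the centre of its underside, z up
- glue_bottle: bystander: white glue bottle with pointed cap, 60 mm across, 189 mm high; origin at the centre of its underside, z up
- masking_tape: bystander: roll of masking tape, 96 mm across, 24 mm high; origin at the centre of its underside, z up
- thread_spool: bystander: wooden spool of white thread, 41 mm across, 50 mm high; origin at the centre of its underside, z up
- brass_weight: bystander: brass block weight with a knob, 40x60x60 mm; origin at the centre of its underside, z up

How it is judged (in metres and radians):
On the way, in this order (a step that is already met when the one before it is completed fails the run):
1. the cover has dropped home: key and lugs in their notches, seated all round (z of cover in the frame of filter_unit below -0.0045 m and distance between cover and filter_unit below 0.0085 m and angle between the z axis of cover and the z axis of filter_unit, either way round below 0.04 rad and angle between the x axis of cover and the x axis of filter_unit, either way round below 0.09 rad), for 0.2 s.
2. the keeper is turned across the seated cover (all of step 1 and value of joint keeper above 1.3 rad), for 0.2 s.
At the end, for the whole second after the job is handed in: The cover lies home in the port: at least 4.5 mm of the 6 mm drop, within 0.04 rad of parallel with the rim and 0.09 rad of the notches' direction, at rest; the keeper is turned across it beyond 1.3 rad (stop at 1.571) (all of step 2 and linear speed of cover below 0.02 m/s); the robot touches nothing.
It fails at once if a bystander on the bench was shoved or knocked over (more than 25 mm or 0.35 rad) (distance of any of old_filter, sanding_block, glue_bottle, masking_tape, thread_spool, brass_weight from where it was at the start of the episode above 0.025 m or angle between any of glue_bottle, thread_spool, brass_weight's own z axis and vertical above 0.35 rad).
It also fails if it takes over 45 s, if anything falls off the work surface, if the arm or the gripper's body presses on something with over 40 N, if the wrist force passes 120 N, or if a joint passes its speed limit or range.

## Working session

There is one attempt and no reset: what is moved stays moved. The work goes in short steps, Python scripts to look and compute and a shell command to move; the robot and the scene stay as the last step left them, time stands still between calls to the robot, and variables do not carry over. Pictures are saved under pics/ and viewed, at most 10 in all, crops included, and the job is handed in when it is done.

```bash
mkdir -p pics; python3 - <<'E'
from plant import r
import cv2,numpy as np
for n in("scene","top"):
    im=r.capture(n);cv2.imwrite(f"pics/{n}0.png",im[:,:,::-1])
    p=r.camera_params(n);R=cv2.Rodrigues(np.array(p["rvec"]))[0]
    print(n,p["mtx"],p["rvec"],p["tvec"],(-R.T@np.array(p["tvec"]).reshape(3)))
s=r.get_state();print(s)
E
```

```text
scene [[463.06857041   0.         281.30602318]
 [  0.         463.06857041 207.16956053]
 [  0.           0.           1.        ]] [ 2.02137602 -0.46276971  0.29624558] [-0.43297821  0.23548205  0.87179275] [ 0.08950249 -0.77849056  0.62360746]
top [[476.87409038   0.         274.52872339]
 [  0.         476.87409038 202.59197572]
 [  0.           0.           1.        ]] [ 2.11149328 -2.09018281  0.23363554] [0.050422   0.53560836 1.28677244] [0.23456773 0.04969491 1.37393974]
{'time_s': 0.1, 'joints': array([ 9.18505112e+01,  2.05876805e+01,  6.39425522e-01, -1.63067974e-02,
       -7.01363433e+01, -1.65068837e+01]), 'qd': array([ 0.0510859 , -0.04842313,  0.16192417, -0.0126674 ,  0.01004135,
        0.03889465]), 'joint_torque': array([-2.09926337e-03, -5.84162378e+01,  2.93753189e+01,  7.01554433e+00,
        1.02132460e-02, -4.06523191e-05]), 'tcp_pos': array([0.17071807, 0.65263579, 0.24471997]), 'eef_rot': array([ 1.79914532e+02, -9.34049877e-03, -1.46619176e+01]), 'contact_force': array([-0.58290069, -0.02925692,  0.48720898]), 'moment': array([-0.03283285,  0.02178604,  0.05181948]), 'gripper_force': 0.0, 'gripper_width': 0.08768448132909343}
```

View pics/scene0.png

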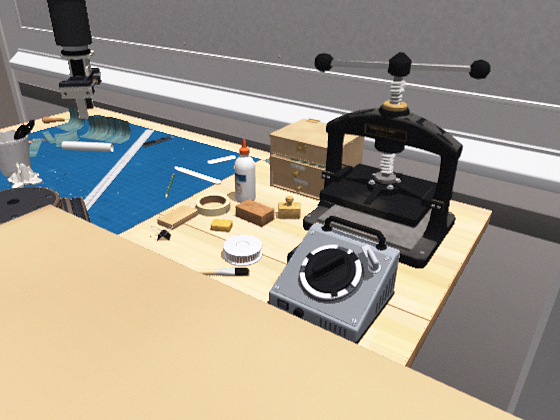

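View pics/top0.png

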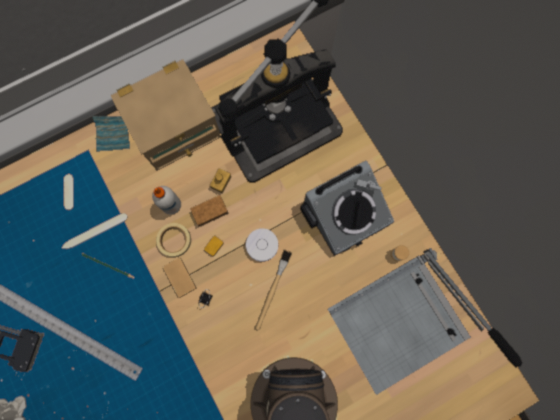

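The scene view shows the extractor at about (330,275), with the ring, the dark cover and the keeper on the right at (370,258). In the top view the ring is at (355,212) and the keeper at (368,185). I'll enlarge both.

```bash
python3 - <<'E'
import cv2,numpy as np
a=cv2.imread("pics/scene0.png")[210:340,260:410];b=cv2.imread("pics/top0.png")[150:270,290:410]
a=cv2.resize(a,None,fx=2.66,fy=2.66,interpolation=cv2.INTER_CUBIC);b=cv2.resize(b,None,fx=3.3,fy=3.3,interpolation=cv2.INTER_CUBIC)
b=np.clip(b*1.4,0,255).astype('uint8')
h=max(a.shape[0],b.shape[0]);o=np.zeros((h,a.shape[1]+b.shape[1],3),'uint8');o[:a.shape[0],:a.shape[1]]=a;o[:b.shape[0],a.shape[1]:]=b
print(o.shape,a.shape);cv2.imwrite("pics/c0.png",o)
E
```

```text
(396, 795, 3) (346, 399, 3)
```

View pics/c0.png

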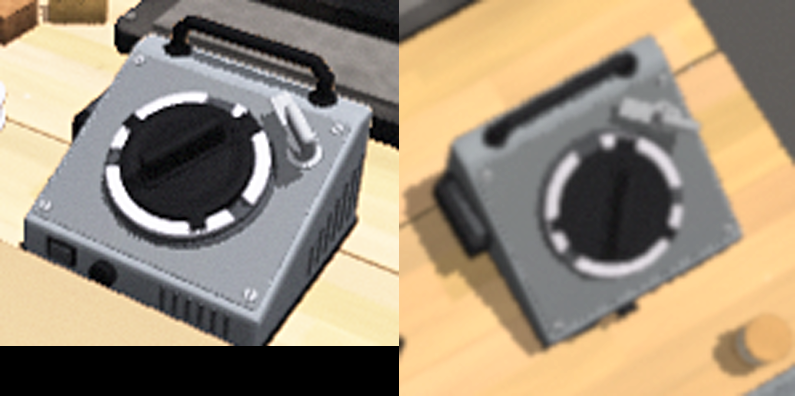

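```bash
cat > h.py <<'E'
import cv2,numpy as np
from plant import r
from scipy.spatial.transform import Rotation as Ro
def cam(n):
    p=r.camera_params(n);R=cv2.Rodrigues(np.array(p["rvec"]))[0];t=np.array(p["tvec"]).reshape(3,1)
    return np.array(p["mtx"]),R,t
def tri(a,b):
    P=[(lambda K,R,t:K@np.hstack([R,t]))(*cam(n)) for n in("scene","top")]
    X=cv2.triangulatePoints(P[0],P[1],np.array(a,float).T,np.array(b,float).T);return (X[:3]/X[3]).T
def onplane(n,px,p0,nz):
    K,R,t=cam(n);d=(np.linalg.inv(K)@np.c_[px,np.ones(len(px))].T).T@R;c=(-R.T@t).ravel()
    return c+d*(((p0-c)@nz)/(d@nz))[:,None]
def proj(n,X):
    K,R,t=cam(n);x=(K@(R@np.array(X,float).T+t)).T;return x[:,:2]/x[:,2:]
def unit(yaw): # columns x,y,z of the filter unit; yaw=heading of horizontal part of x
    return (Ro.from_euler('z',yaw)*Ro.from_euler('y',-0.45)).as_matrix()
E
python3 - <<'E'
from h import *
s=np.array([[140,62],[337,130],[45,205],[250,295]])/2.66+[260,210]
t=(np.array([[486,175],[662,80],[557,325],[730,232]])-[399,0])/3.3+[290,150]
X=tri(s,t);print(X.round(4))
for d in(X[0]-X[1],X[2]-X[3]):print('y yaw',np.arctan2(d[1],d[0]))
for d in(X[0]-X[2],X[1]-X[3]):print('x yaw',np.arctan2(d[1],d[0]),d)
y=np.mean([np.arctan2(*(v[1::-1])) for v in(X[0]-X[2],X[1]-X[3])]);
ims={n:cv2.imread(f"pics/{n}0.png") for n in("scene","top")}
E_={}
for n,c in(("scene",(330,273)),("top",(354,212))):
    g=ims[n].min(2).astype(int);yy,xx=np.indices(g.shape)
    m=(g>(185 if n=="scene" else 135))&(np.hypot(xx-c[0],yy-c[1])<34)
    nl,lab,st,ce=cv2.connectedComponentsWithStats(m.astype('uint8'))
    print(n,[(tuple(ce[i].round(1)),st[i,4]) for i in range(1,nl)])
E
```

```text
[[ 0.5242 -0.0584  0.1147]
 [ 0.6056 -0.205   0.1169]
 [ 0.4095 -0.122   0.0555]
 [ 0.4902 -0.2706  0.0578]]
y yaw 2.0777028380160045
y yaw 2.068154256712311
x yaw 0.5066626511884493 [0.11468402 0.06364795 0.05921072]
x yaw 0.5168078895874493 [0.11544151 0.06560899 0.05917548]
scene [((np.float64(323.6), np.float64(247.8)), np.int32(104)), ((np.float64(349.4), np.float64(250.9)), np.int32(16)), ((np.float64(304.7), np.float64(261.4)), np.int32(30)), ((np.float64(357.1), np.float64(272.5)), np.int32(138)), ((np.float64(312.2), np.float64(287.6)), np.int32(196)), ((np.float64(342.0), np.float64(292.4)), np.int32(47)), ((np.float64(334.0), np.float64(297.0)), np.int32(1))]
top [((np.float64(353.0), np.float64(192.0)), np.int32(7)), ((np.float64(369.0), np.float64(198.3)), np.int32(43)), ((np.float64(338.0), np.float64(205.7)), np.int32(49)), ((np.float64(373.6), np.float64(215.2)), np.int32(9)), ((np.float64(338.2), np.float64(222.6)), np.int32(8)), ((np.float64(356.8), np.float64(229.7)), np.int32(64))]
```

```bash
python3 - <<'E'
from h import *
from scipy.optimize import least_squares
U=unit(.508);nz=U[:,2]
c0=np.array([.52,-.16,.098])
for n,c in(("scene",(330,273)),("top",(354,212))):
    im=cv2.imread(f"pics/{n}0.png");g=im.min(2).astype(int);yy,xx=np.indices(g.shape)
    m=(g>(170 if n=="scene" else 125))&(np.hypot(xx-c[0],yy-c[1])<34)
    px=np.c_[xx[m],yy[m]]
    cc=c0.copy()
    for _ in range(6):
        q=(onplane(n,px,cc,nz)-cc)@U
        f=lambda p:np.hypot(q[:,0]-p[0],q[:,1]-p[1])-p[2]
        s=least_squares(f,[0,0,.055],loss='soft_l1',f_scale=.003).x
        cc=cc+U[:,:2]@s[:2]; 
        k=(.098-cc[2]);  # slide along the viewing ray to height .098
        K,R,t=cam(n);o=(-R.T@t).ravel();d=cc-o;cc=cc+d*(k/d[2])
    print(n,cc.round(4),s[2])
    q=(onplane(n,px,cc,nz)-cc)@U;a=np.degrees(np.arctan2(q[:,1],q[:,0]))
    h=np.histogram(a[np.abs(np.hypot(q[:,0],q[:,1])-.055)<.008],np.arange(-180,181,6))[0];print(dict(zip(range(-177,180,6),h.tolist())))
    # dark bar profile: gray at radius 55
    th=np.radians(np.arange(-180,180,6));P=cc+.055*(np.cos(th)[:,None]*U[:,0]+np.sin(th)[:,None]*U[:,1])
    p=proj(n,P).astype(np.float32);v=cv2.remap(im.max(2),p[:,0],p[:,1],cv2.INTER_LINEAR).ravel();print(list(zip(range(-180,180,6),v.tolist())))
E
```

```text
scene [ 0.5039 -0.1661  0.098 ] 0.05576699322064903
{-177: 15, -171: 14, -165: 15, -159: 15, -153: 14, -147: 1, -141: 0, -135: 12, -129: 18, -123: 17, -117: 4, -111: 0, -105: 1, -99: 14, -93: 16, -87: 16, -81: 14, -75: 14, -69: 15, -63: 16, -57: 12, -51: 13, -45: 12, -39: 0, -33: 0, -27: 0, -21: 5, -15: 13, -9: 0, -3: 0, 3: 0, 9: 0, 15: 11, 21: 13, 27: 11, 33: 11, 39: 13, 45: 12, 51: 11, 57: 11, 63: 12, 69: 7, 75: 0, 81: 1, 87: 8, 93: 12, 99: 13, 105: 2, 111: 0, 117: 3, 123: 11, 129: 13, 135: 12, 141: 14, 147: 13, 153: 13, 159: 16, 165: 13, 171: 14, 177: 14}
[(-180, 254), (-174, 254), (-168, 255), (-162, 254), (-156, 254), (-150, 142), (-144, 30), (-138, 121), (-132, 254), (-126, 254), (-120, 242), (-114, 95), (-108, 90), (-102, 190), (-96, 254), (-90, 254), (-84, 254), (-78, 254), (-72, 254), (-66, 254), (-60, 254), (-54, 253), (-48, 255), (-42, 122), (-36, 40), (-30, 39), (-24, 28), (-18, 254), (-12, 190), (-6, 100), (0, 104), (6, 103), (12, 176), (18, 255), (24, 255), (30, 255), (36, 255), (42, 255), (48, 255), (54, 254), (60, 255), (66, 255), (72, 53), (78, 28), (84, 123), (90, 2
[... 692 characters left out ...]
}
[(-180, 147), (-174, 145), (-168, 149), (-162, 149), (-156, 136), (-150, 54), (-144, 39), (-138, 121), (-132, 154), (-126, 153), (-120, 110), (-114, 66), (-108, 72), (-102, 129), (-96, 154), (-90, 155), (-84, 153), (-78, 153), (-72, 152), (-66, 152), (-60, 151), (-54, 150), (-48, 142), (-42, 77), (-36, 64), (-30, 62), (-24, 91), (-18, 153), (-12, 127), (-6, 65), (0, 62), (6, 63), (12, 74), (18, 141), (24, 162), (30, 160), (36, 157), (42, 156), (48, 157), (54, 156), (60, 154), (66, 156), (72, 134), (78, 50), (84, 44), (90, 125), (96, 148), (102, 121), (108, 54), (114, 50), (120, 105), (126, 149), (132, 145), (138, 151), (144, 149), (150, 149), (156, 148), (162, 152), (168, 148), (174, 147)]
```

The port centre is at (0.504, -0.166, 0.098), the unit's heading is 0.508 rad, and the key sits at about -32°. Next I'll compute the approach rows.

```bash
cat >> h.py <<'E'
C=np.array([.5043,-.1658,.098]);U=unit(.508)
def grip(local,ang): # TCP pose: unit-frame point, tool x = -(direction at ang) , z into panel
    c,s=np.cos(ang),np.sin(ang);x=-(U@[c,s,0]);z=-U[:,2];return C+U@np.array(local),np.c_[x,np.cross(z,x),z]
def rel(p0,R0,p,R):
    return np.r_[R0.T@(p-p0)*1000,Ro.from_matrix(R0.T@R).as_rotvec()].round(3).tolist()
def now():
    s=r.get_state();return s["tcp_pos"],Ro.from_euler('xyz',s["eef_rot"],degrees=True).as_matrix()
E
python3 - <<'E'
from h import *
p0,R0=now()
w=(np.array([.46,.28,.36]),Ro.from_euler('xyz',[180,0,-95],degrees=True).as_matrix())
g1=grip([0,0,.13],np.radians(-32));g2=grip([0,0,.027],np.radians(-32))
print(rel(p0,R0,*w));print(rel(*w,*g1));print(rel(*g1,*g2));print(g1,Ro.from_matrix(g1[1]).as_euler('xyz',degrees=True))
E
```

```text
[374.2, 287.451, -114.79, 0.001, -0.001, 1.402]
[471.949, -36.166, 144.942, 0.103, -0.486, 1.506]
[-0.0, -0.0, 103.0, 0.0, 0.0, 0.0]
(array([ 0.4548951 , -0.19330548,  0.21505812]), array([[-0.92496058,  0.00439084,  0.3800377 ],
       [ 0.09155112,  0.97306322,  0.21158063],
       [-0.36887169,  0.23049662, -0.9004471 ]])) [165.64172895  21.6460485  174.34736611]
```

```bash
python3 -m pendant '[[50,35,-115,0,0,0.18],[100,75,-115,0,0,0.36],[150,115,-115,0,0,0.54],[200,154,-115,0,0,0.72],[250,192,-115,0,0,0.9],[300,230,-115,0,0,1.08],[350,269,-115,0,0,1.26],[374,287,-115,0,0,1.4],[374,287,-115,0,0,1.4],[374,287,-115,0,0,1.4]]' 40 10; python3 - <<'E'
from h import *
p0,R0=now();print(rel(p0,R0,*grip([0,0,.13],np.radians(-32))),r.get_state()["joints"])
E
```

```text
time_s: 1.35
tcp_pos: [0.4604, 0.2799, 0.3603]
eef_rot: [180.0, -0.0, -94.9]
contact_force: [-0.1, 0.7, 0.6]
gripper_width: 0.04
gripper_force: 0.0
[471.892, -35.335, 145.319, 0.103, -0.486, 1.507] [ 5.21381276e+01  4.47519571e+00 -5.36014044e+00 -1.26788616e-02
 -8.01870594e+01 -5.70824219e+01]
```

```bash
python3 -m pendant '[[47,-4,10,0.01,-0.05,0.15],[94,-7,20,0.02,-0.1,0.3],[141,-11,30,0.03,-0.15,0.45],[188,-14,45,0.04,-0.2,0.6],[235,-18,60,0.05,-0.25,0.75],[282,-21,75,0.06,-0.3,0.9],[329,-25,90,0.07,-0.35,1.05],[376,-28,110,0.08,-0.39,1.2],[423,-32,128,0.09,-0.44,1.35],[472,-35,145,0.103,-0.486,1.507],[472,-35,145,0.103,-0.486,1.507],[472,-35,145,0.103,-0.486,1.507]]'; python3 - <<'E'
from h import *
p0,R0=now();g=np.radians(-32);print(rel(p0,R0,*grip([0,0,.027],g)),r.get_state()["joints"])
for n in("scene","top"):cv2.imwrite(f"pics/{n}1.png",r.capture(n)[:,:,::-1])
a=cv2.imread("pics/scene1.png")[150:340,210:430];cv2.imwrite("pics/c1.png",cv2.resize(a,None,fx=3,fy=3,interpolation=cv2.INTER_CUBIC))
E
```

```text
time_s: 2.85
tcp_pos: [0.4551, -0.1919, 0.2155]
eef_rot: [165.6, 21.6, 174.5]
contact_force: [0.2, -0.1, 0.1]
gripper_width: 0.0398
gripper_force: 0.0
[0.102, -1.59, 102.996, 0.001, -0.001, 0.002] [-15.14836311  -1.19383682 -25.54257526 -23.72770887 -49.15553853
 -64.55112242]
```

View pics/c1.png

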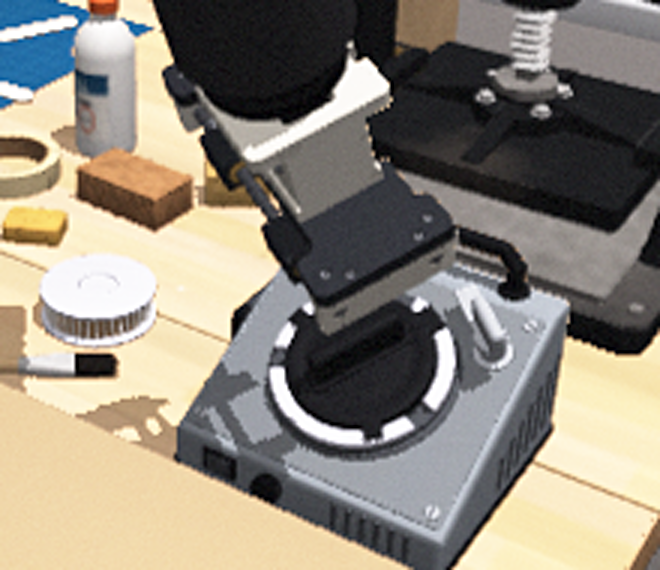

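The gripper hangs square above the port at about (370,290), aligned with the bar at (360,350). I'll descend and close.

```bash
python3 -m pendant '[[0,-1.6,40,0,0,0],[0,-1.6,70,0,0,0],[0,-1.6,85,0,0,0],[0,-1.6,93,0,0,0],[0,-1.6,98,0,0,0],[0,-1.6,102,0,0,0],[0,-1.6,102,0,0,0]]' && python3 -m pendant '[[0,0,0,0,0,0],[0,0,0,0,0,0],[0,0,0,0,0,0],[0,0,0,0,0,0]]' 5 10
```

```text
time_s: 3.82
tcp_pos: [0.4936, -0.1726, 0.1236]
eef_rot: [165.6, 21.7, 174.4]
contact_force: [-0.0, -0.2, 0.6]
gripper_width: 0.0396
gripper_force: 0.0
time_s: 4.32
tcp_pos: [0.4935, -0.1714, 0.1237]
eef_rot: [165.5, 21.6, 174.4]
contact_force: [-0.6, 5.7, 5.0]
gripper_width: 0.0128
gripper_force: 10.0
```

```bash
python3 -m pendant '[[0,1.2,0,0,0,-0.1],[0,1.2,0,0,0,-0.2],[0,1.2,0,0,0,-0.3],[0,1.2,0,0,0,-0.4],[0,1.2,0,0,0,-0.48],[0,1.2,0,0,0,-0.55],[0,1.2,0,0,0,-0.55]]'; python3 - <<'E'
from h import *
p,R=now();print(((p-C)@U).round(4),np.degrees(np.arctan2(*(-(U.T@R[:,0]))[1::-1])),U.T@r.get_state()["contact_force"],r.get_state()["moment"])
E
```

```text
time_s: 5.2
tcp_pos: [0.4934, -0.171, 0.1235]
eef_rot: [179.7, 25.8, -151.4]
contact_force: [-0.0, 2.0, -1.7]
gripper_width: 0.0128
gripper_force: 10.0
[0.0002 0.0008 0.0282] -0.47476510166808716 [ 0.08782772  1.72699604 -1.93266117] [-0.03161708  1.1388883   0.16808313]
```

```bash
python3 -m pendant '[[0,0,2,0,0,0],[0,0,4,0,0,0],[0,0,6,0,0,0],[0,0,6,0,0,0],[0,0,6,0,0,0]]'; python3 - <<'E'
from h import *
p,R=now();print(((p-C)@U).round(4),U.T@r.get_state()["contact_force"])
for n in("scene",):cv2.imwrite(f"pics/{n}2.png",r.capture(n)[:,:,::-1])
a=cv2.imread("pics/scene2.png")[210:340,260:410];cv2.imwrite("pics/c2.png",cv2.resize(a,None,fx=4,fy=4,interpolation=cv2.INTER_CUBIC))
E
```

```text
time_s: 5.82
tcp_pos: [0.4959, -0.17, 0.1182]
eef_rot: [179.7, 25.8, -151.4]
contact_force: [0.2, 3.1, 1.0]
gripper_width: 0.0131
gripper_force: 10.0
[0.0004 0.0005 0.0223] [1.95716882 2.6164379  0.14358968]
```

View pics/c2.png

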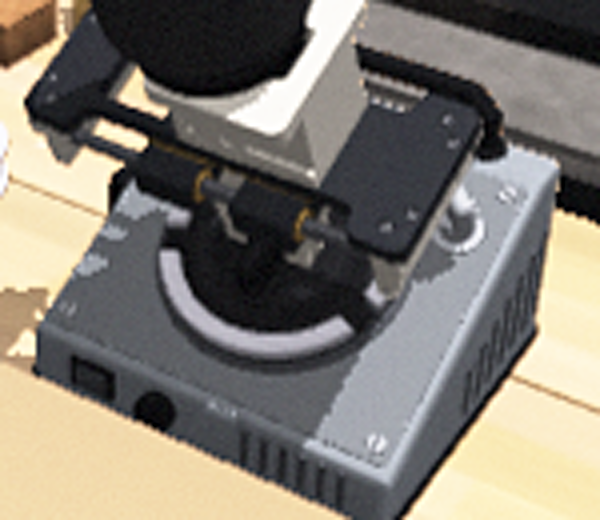

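The ring is unbroken between the two lugs at (172,237) and (355,310), so they look to be in their notches. I'll push a little further to confirm it's seated.

```bash
python3 -m pendant '[[0,0,1,0,0,0],[0,0,2,0,0,0],[0,0,2,0,0,0]]'; python3 - <<'E'
from h import *
p,R=now();print(((p-C)@U).round(4),U.T@r.get_state()["contact_force"])
E
```

```text
time_s: 6.25
tcp_pos: [0.4963, -0.1697, 0.1171]
eef_rot: [179.8, 25.8, -151.3]
contact_force: [-6.1, 2.5, 10.9]
gripper_width: 0.0133
gripper_force: 10.0
[0.0003 0.0005 0.0211] [ 1.04311546  5.1111644  11.61916316]
```

It's firmly seated: 12 N of reaction after about 7 mm. I'll release, back off and look.

```bash
python3 -m pendant '[[0,0,-1,0,0,0],[0,0,-1,0,0,0],[0,0,-1,0,0,0]]' 40 && python3 -m pendant '[[0,0,-30,0,0,0],[0,0,-80,0,0,0],[-40,60,-140,0,0,0],[-40,120,-160,0,0,0],[-40,120,-160,0,0,0]]'; python3 - <<'E'
from h import *
for n in("scene","top"):cv2.imwrite(f"pics/{n}3.png",r.capture(n)[:,:,::-1])
a=cv2.imread("pics/scene3.png")[210:340,260:410];b=np.clip(cv2.imread("pics/top3.png")[150:270,290:410]*1.4,0,255).astype('uint8')
f=lambda i:cv2.resize(i,(400,400),interpolation=cv2.INTER_CUBIC)
cv2.imwrite("pics/c3.png",np.hstack([cv2.resize(a,(400,347),interpolation=cv2.INTER_CUBIC),f(b)[:347]]))
# keeper: dense top face reading
for n in("scene","top"):
  v=cv2.imread(f"pics/{n}3.png")
  K=[C+U@np.array([.0454,-.0707,.03])]+[C+U@np.array([.0454+d*np.cos(t),-.0707+d*np.sin(t),h]) for t in(.571,.746,.921) for d,h in((.018,.03),(.044,.005))]
  print(n,proj(n,K).round(1).tolist())
E
```

```text
time_s: 6.62
tcp_pos: [0.4963, -0.17, 0.1172]
eef_rot: [179.8, 25.8, -151.4]
contact_force: [0.0, -0.9, -0.2]
gripper_width: 0.0367
gripper_force: 0.0
time_s: 7.25
tcp_pos: [0.4085, -0.0803, 0.2813]
eef_rot: [179.8, 26.0, -151.3]
contact_force: [0.2, -0.2, -0.5]
gripper_width: 0.0401
gripper_force: 0.0
scene [[372.3, 254.7], [371.0, 246.8], [370.3, 243.1], [369.3, 247.1], [366.5, 244.0], [367.7, 247.7], [362.8, 245.4]]
top [[375.9, 186.3], [370.6, 183.0], [359.3, 177.0], [370.1, 184.1], [358.0, 179.6], [369.7, 185.2], [357.2, 182.4]]
```

View pics/c3.png

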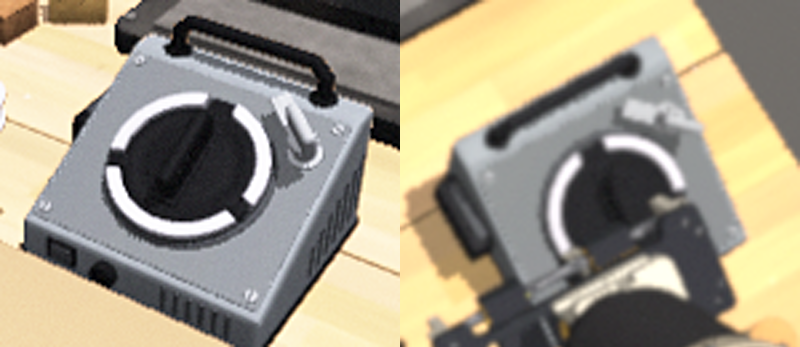

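The cover is home: its key at (215,110) and lugs at (118,158) and (243,208) fill all three notches. The keeper's tongue tip is at (281,96), so the joint is at about 0.28. Now the keeper.

```bash
python3 - <<'E'
from h import *
p0,R0=now();print(rel(p0,R0,*grip([.0454,-.0707,.13],.85)))
E
```

```text
[-3.661, -192.395, 53.474, -0.002, 0.005, -0.854]
```

```bash
python3 -m pendant '[[0,-40,5,0,0,-0.12],[0,-75,10,0,0,-0.25],[0,-110,20,0,0,-0.4],[-3,-145,30,0,0,-0.55],[-3,-175,40,0,0,-0.7],[-4,-192,53,0,0,-0.854],[-4,-192,53,0,0,-0.854],[-4,-192,53,0,0,-0.854]]' 32; python3 - <<'E'
from h import *
p0,R0=now();print(rel(p0,R0,*grip([.0454,-.0707,.028],.85)),r.get_state()["joints"])
cv2.imwrite("pics/scene4.png",r.capture("scene")[:,:,::-1])
a=cv2.imread("pics/scene4.png")[180:320,280:440];cv2.imwrite("pics/c4.png",cv2.resize(a,None,fx=3,fy=3,interpolation=cv2.INTER_CUBIC))
E
```

```text
time_s: 8.35
tcp_pos: [0.5246, -0.2368, 0.232]
eef_rot: [-160.2, 16.8, -99.6]
contact_force: [-0.2, -0.2, 0.5]
gripper_width: 0.0317
gripper_force: 0.0
[-2.394, -0.978, 99.922, 0.001, 0.0, -0.007] [-18.24851152   6.10502065 -15.40349391 -23.67921603 -52.89871101
  17.49275615]
```

View pics/c4.png

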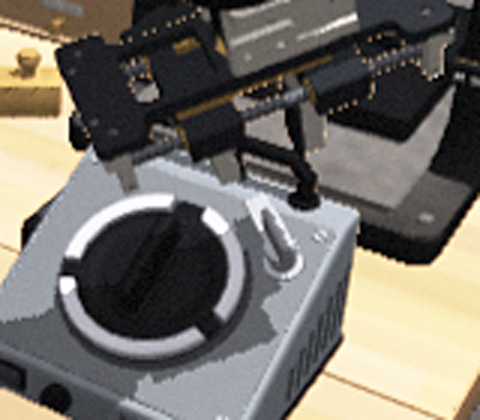

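The fingers at (228,165) and (315,130) straddle the keeper at (272,235), clear of the handle. Going down.

```bash
python3 -m pendant '[[-1,-0.5,40,0,0,0],[-2.4,-1,65,0,0,0],[-2.4,-1,80,0,0,0],[-2.4,-1,90,0,0,0],[-2.4,-1,96,0,0,0],[-2.4,-1,100,0,0,0],[-2.4,-1,100,0,0,0]]' && python3 -m pendant '[[0,0,0,0,0,0],[0,0,0,0,0,0],[0,0,0,0,0,0],[0,0,0,0,0,0]]' 3 10; python3 - <<'E'
from h import *
p,R=now();print(((p-C)@U).round(4),U.T@r.get_state()["contact_force"],r.get_state()["moment"])
E
```

```text
time_s: 9.28
tcp_pos: [0.5643, -0.2135, 0.1437]
eef_rot: [-160.1, 16.8, -99.4]
contact_force: [0.6, -0.4, 0.8]
gripper_width: 0.0317
gripper_force: 0.0
time_s: 9.78
tcp_pos: [0.5637, -0.2134, 0.1435]
eef_rot: [-160.2, 16.8, -99.4]
contact_force: [-4.2, -0.5, 2.9]
gripper_width: 0.0098
gripper_force: 10.0
[ 0.0457 -0.0705  0.0285] [-2.25965881  1.60968086  4.315624  ] [-0.30500768  2.18834643  0.3306986 ]
```

```bash
python3 -m pendant '[[0,0,0,0,0,-0.13],[0,0,0,0,0,-0.26],[0,0,0,0,0,-0.39],[0,0,0,0,0,-0.52],[0,0,0,0,0,-0.65],[0,0,0,0,0,-0.78],[0,0,0,0,0,-0.91],[0,0,0,0,0,-1.04],[0,0,0,0,0,-1.15],[0,0,0,0,0,-1.24],[0,0,0,0,0,-1.24]]' - 20; python3 - <<'E'
from h import *
p,R=now();v=-(U.T@R[:,0]);print(((p-C)@U).round(4),np.arctan2(v[1],v[0])-.571,U.T@r.get_state()["contact_force"],r.get_state()["joints"])
E
```

```text
time_s: 11.15
tcp_pos: [0.5654, -0.2127, 0.1445]
eef_rot: [-157.1, -12.5, -33.8]
contact_force: [1.6, 4.9, 3.8]
gripper_width: 0.0094
gripper_force: 20.0
[ 0.0478 -0.0707  0.0285] 1.516515303443365 [5.08181813 3.54018011 1.77547013] [-14.66208315  13.29305826 -18.3758048  -26.76638169 -42.20445561
  90.84145753]
```

```bash
python3 -m pendant '[[0,0,0,0,0,0],[0,0,0,0,0,0],[0,0,0,0,0,0]]' 32 && python3 -m pendant '[[0,0,-30,0,0,0],[0,0,-80,0,0,0],[0,0,-130,0,0,0],[-40,0,-180,0,0,0],[-90,0,-200,0,0,0],[-90,0,-200,0,0,0],[-90,0,-200,0,0,0]]'; python3 - <<'E'
from h import *
cv2.imwrite("pics/scene5.png",r.capture("scene")[:,:,::-1])
a=cv2.imread("pics/scene5.png")[200:330,260:410];cv2.imwrite("pics/c5.png",cv2.resize(a,None,fx=4,fy=4,interpolation=cv2.INTER_CUBIC))
E
```

```text
time_s: 11.52
tcp_pos: [0.564, -0.2136, 0.1432]
eef_rot: [-157.2, -12.3, -33.9]
contact_force: [0.3, -0.2, -0.1]
gripper_width: 0.0308
gripper_force: 0.0
time_s: 12.4
tcp_pos: [0.4152, -0.207, 0.3048]
eef_rot: [-157.2, -12.4, -33.9]
contact_force: [0.2, -0.3, -0.2]
gripper_width: 0.0321
gripper_force: 0.0
```

View pics/c5.png

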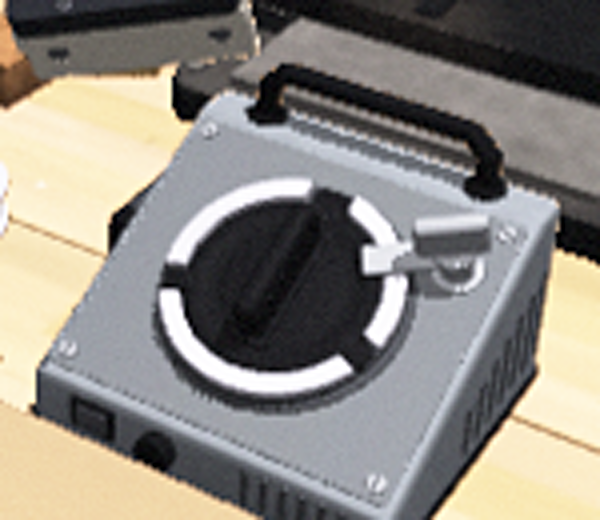

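The tongue now lies over the rim and the cover's edge, with its tip at (372,261) in the crop, and the cover is still home. I'll check the joint angle from the tip pixel.

```bash
python3 - <<'E'
from h import *
for j in(1.2,1.3,1.4,1.5,1.571):
  t=.571+j;print(j,proj("scene",[C+U@np.array([.0454+.044*np.cos(t),-.0707+.044*np.sin(t),.005])])*4-[1040,800])
P=onplane("scene",np.array([[(362+1040)/4,(261+800)/4]]),C+.005*U[:,2],U[:,2])[0];q=(P-C)@U-[.0454,-.0707,0];print(np.arctan2(q[1],q[0])-.571,np.hypot(*q[:2]))
E
```

```text
1.2 [[363.72911854 232.07635308]]
1.3 [[361.7783624  239.69674023]]
1.4 [[360.723306   247.44207801]]
1.5 [[360.58196563 255.23930968]]
1.571 [[361.04202264 260.76583499]]
1.5756855544229567 0.0435639952967488
```

The keeper measures about 1.57 rad, which is at its stop, and the robot is clear. Handing in.

```bash
python3 -c "
from plant import r
print(r.close_job())"
```

```text
the job is handed in; nothing more can be done
None
```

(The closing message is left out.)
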